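# Tip the onions into the chopper and lock its lid

### The job

Carry the food mover to the bowl chopper and tip the five onion halves out over its open edge into the bowl, holding that edge close over the rim, then set the empty mover down flat on the table. Put the lid on the bowl with its bar crosswise to the chopper, let it drop fully home and turn it clockwise about a quarter turn until it stops, the bar pointing to the chopper's front, so that the lid is locked. Leave the other things on the table where they are.

Things in the scene. Friction and masses are not known exactly. Their poses are not given: they have to be found in the camera images.
- mover: food mover: polished steel tray, 150 (its x) x 92 (its y) mm, floor 3 mm thick. Lips on three sides: back (-x) 32 mm high, sides sloping from 32 mm (back) to 10 mm (front), 87 mm apart inside; the front edge (+x) is open. Origin: centre of the underside, z up. Loose, 180 to 290 g and 110 g of load. Starts flat on the table, open edge away from the robot within 26 degrees.
- mover_grip (a point): centre of the mover's black bar grip, 60 mm above its underside, 5 mm behind its middle and within 15 mm of its balance point. The bar runs along the mover's x, 62 mm behind to 34 mm ahead of its middle, 17 mm wide (y), 22 mm high (z 49 to 71 mm), held by a strap at the back only; free air beside and below it. Axes as the mover's.
- mover_edge (a point): middle of the mover's open front edge, on top of the floor: x +75, z +3 mm in the mover's frame. Axes as the mover's: x points out over the edge.
- onion_1: peeled onion half, pale dome 38 mm across, 20 mm high, 22 g; starts cut face down on the mover. Origin: centre of the cut face, z out of the dome. Wet: it slides on the steel once the floor slopes 16 to 23 degrees (friction varies).
- onion_2: peeled onion half, pale dome 36 mm across, 19 mm high, 22 g; starts cut face down on the mover. Origin: centre of the cut face, z out of the dome. Wet: it slides on the steel once the floor slopes 16 to 23 degrees (friction varies).
- onion_3: peeled onion half, pale dome 35 mm across, 18 mm high, 22 g; starts cut face down on the mover. Origin: centre of the cut face, z out of the dome. Wet: it slides on the steel once the floor slopes 16 to 23 degrees (friction varies).
- onion_4: peeled onion half, pale dome 38 mm across, 20 mm high, 22 g; starts cut face down on the mover. Origin: centre of the cut face, z out of the dome. Wet: it slides on the steel once the floor slopes 16 to 23 degrees (friction varies).
- onion_5: peeled onion half, pale dome 36 mm across, 19 mm high, 22 g; starts cut face down on the mover. Origin: centre of the cut face, z out of the dome. Wet: it slides on the steel once the floor slopes 16 to 23 degrees (friction varies).
- chopper: bowl chopper, fixed, 158 mm high: white round motor base 166 mm across, dark switch panel on its front; clear bowl on top, 138 mm outside, 130 mm inside, 74 mm deep, with a blade on a 30 mm hub. Origin: centre of the underside; -x points to its front, z up. Outside the rim are two bayonet lugs, front and back (154 mm across), each with an end stop.
- bowl_rim (a point): centre of the bowl's mouth, 158 mm above the table. Axes as the chopper's.
- chopper_lid: grey round lid, 172 mm across, 57 mm high, 130 to 250 g: disc on a 20 mm deep skirt with two inward lugs below the bar's ends, inside a tapered boss (2 mm play; goes on from 4 mm off-centre). Same after a half turn. Origin: centre of the skirt's lower edge, z up; home on the bowl it lies 20 mm below the rim, with lug upon lug 13 mm higher. Starts skirt down on the table.
- lid_grip (a point): grip point in the lid's black bar, 47 mm above the lid's origin, 22 mm above the disc. Bar: 84 mm along lid x, 16 mm wide, top 10 mm above this point. The lid goes on with the bar crosswise (along the chopper's y, within 35 degrees), then turns clockwise from above, lightly, to a stop with the bar along the chopper's x; the other way it is blocked. Locked beyond about 60 degrees.
- timer: bystander: red and white kitchen timer, 68 mm across, 43 mm high; origin centre of underside
- mill: bystander: small pepper mill, 44 mm across, 90 mm high; origin centre of underside
- tin: bystander: tin, 75 mm across, 58 mm high; origin centre of underside
- peeler: bystander: peeler lying on the table, 170 x 25 x 18 mm, handle dark; origin centre of underside

How it is judged:
On the way, in this order (a step that is already met when the one before it is completed fails the run):
1. the mover is tipped more than 15 degrees with its open edge close over the bowl (angle between mover's own z axis and vertical above 0.26 rad and horizontal distance between mover_edge and bowl_rim below 0.075 m and z of mover_edge in the frame of bowl_rim between -0.05 and 0.09 m), for 0.05 s.
2. all five onion halves lie in the bowl (horizontal distance between each of onion_1, onion_2, onion_3, onion_4, onion_5 and bowl_rim below 0.066 m and z of onion_1 in the frame of bowl_rim between -0.085 and -0.012 m and z of onion_2 in the frame of bowl_rim between -0.085 and -0.012 m and z of onion_3 in the frame of bowl_rim between -0.085 and -0.012 m and z of onion_4 in the frame of bowl_rim between -0.085 and -0.012 m and z of onion_5 in the frame of bowl_rim between -0.085 and -0.012 m), for 0.2 s.
3. the empty mover stands flat on the table (height (world z) of mover below 0.006 m and angle between mover's own z axis and vertical below 0.06 rad), for 0.2 s.
4. the lid has dropped home on the bowl (z of chopper_lid in the frame of bowl_rim below -0.0175 m and horizontal distance between chopper_lid and bowl_rim below 0.006 m and angle between chopper_lid's own z axis and vertical below 0.05 rad), for 0.1 s.
At the end, for the whole second after the job is handed in: All five onion halves in the bowl below its rim; mover flat on the table (within 6 mm and 3 degrees); lid home (17.5 mm or more below the rim, within 6 mm of the axis, level within 3 degrees), its bar within 15 degrees of the chopper's front-to-back line; all at rest (all of step 2 and all of step 3 and all of step 4 and linear speed of each of mover, chopper_lid, onion_1, onion_2, onion_3, onion_4, onion_5 below 0.03 m/s and angle between the x axis of chopper_lid and the x axis of chopper, either way round below 0.26 rad); the robot touches nothing.
It fails at once if a bystander (timer, mill, tin or peeler) is pushed more than 30 mm away or knocked over (distance of any of timer, mill, tin, peeler from where it was at the start of the episode above 0.03 m or angle between any of timer, mill, tin, peeler's own z axis and vertical above 0.5 rad).
It also fails if it takes over 72 s, if anything falls off the work surface, if the arm or the gripper's body presses on something with over 40 N, if the wrist force passes 120 N, or if a joint passes its speed limit or range.

### The arm

A 6-joint arm with a two-finger parallel gripper is mounted at the origin on a cart in front of the work surface, level with it; the furniture and walls round the work are solid. World frame = base frame: x ahead of the robot, y to its left, z up, the work surface at z = 0. Lengths are in m, angles in rad, forces in N, time in s.
With the tool pointing down it reaches from about 0.3 to 0.775 m from the base axis. Payload 14.6 kg.
Tool frame: the origin (TCP) lies midway between the tips of the shut fingers; the grasp point (between the pads) lies 19 mm behind it (grasp_offset is the distance from the TCP to the grasp point, in m); z points along the fingers, y is the line along which they close (so a half turn about z gives the same grasp; the last joint's range is limited). The gripper opens to 94 mm and grips with 3 to 60 N. Pads are 16 mm wide; open, the fingers measure 119 mm over their backs; the gripper's body (75 mm by 177 mm) begins 78 mm behind the grasp point.
Start: joints at [-0.067, 0.3, 1.521, -0, 1.321, -0.067], TCP at [0.55, -0, 0.205] pointing down, gripper open.
Joint ranges: [-3.03, 3.03], [-0.79, 2.21], [0.23, 2.52], [-1.04, 4.18], [0, 3.07], [-2.55, 2.55]. Speed limits (rad/s): [2.22, 2.22, 2.57, 3.14, 3.14, 3.14].

### API

Orientations are given as [roll, pitch, yaw] about the fixed x, y, z axes, in that order (R = Rz(yaw) Ry(pitch) Rx(roll)).
In Python, from station import * gives the robot as it stands. The module is installed in compiled form; this text tells all that it offers.
- The arm moves only by the tool send_rows, never from a script. Its argument "rows" is a list of rows, each an object of numbers: "dx", "dy", "dz": the shift along the tool's x, y, z in mm; "roll": the turn about the tool's z in degrees; "jaw": the closure, from -1 (fully open) to 1 (shut). In form: [{"dx": .., "dy": .., "dz": .., "roll": .., "jaw": ..}, ...]. A call has 1 to 12 rows; each row shifts and turns the commanded pose from where the row before left it, along the tool's axes as they then stand; what a row does not reach is not made up. A row lasts 1/12 s, in which the tool goes at most 41.7 mm and 7.16 degrees, less where a joint would pass 70% of its speed; a pose out of reach is approached as far as the arm can. A call is refused whole if a number of a shift passes 41.7 or a number of a turn 7.16, either way. A call with a gripper value outside its range is refused whole. The fingers move at their own pace and stop on an object; "force" is the grip in N (left out, the last holds). Time passes only in rows, so rows that do not move let the fingers close. It gives the time, the measured TCP pose, the force, the opening and the grip force at its end, in the units of the state.
- get_obs(): the state, without advancing time (a new reading comes with each control period).
- camera(name): name is "scene" or "side" or "wrist"; returns a dict with "frame" (384x512x3 uint8, red, green, blue), "z_map" (384x512 float32, m along the optical axis (not along the pixel's ray), 0 where there is no reading), "camera_matrix" (3x3 intrinsics, pixels), "rvec" (rotation vector, rad) and "tvec" (3), from world to camera coordinates, as OpenCV has them. Camera axes: x right, y down, z forward; pixel columns grow to the right and rows downward; lengths in m; the calibration is good to about 2 mm. A picture is of the moment at which its call begins.
- hand_in(): hands the job in; it is judged then, once.
The state is a dict: "time_s": time; "qpos": joint angles; "joint_vel": joint speeds; "tau": joint torques, N m; "ee_pos": TCP position; "eef_rot": TCP orientation; "force": force on the tool from outside, world axes, zero at the start; "moment": the same for the moment, N m; "grip_width": finger opening in m; "grip_force": force on a finger pad.
Only numpy, scipy, OpenCV 4.12 (cv2) and the standard library are available. Lean on these libraries where they do the work, as an engineer would, in place of code of your own. Each camera call takes 0.05 s, during which the arm holds its last target. There are 200 camera calls.

## Working session

There is one attempt and no reset: what is moved stays moved. The work goes in short steps, Python scripts to look and compute and a tool call to move; the robot and the scene stay as the last step left them, time stands still between calls to the robot, and variables do not carry over. Pictures are saved under pics/ and viewed, at most 10 in all, crops included, and the job is handed in when it is done.

Besides the shell and the picture viewer there is one more tool, called after "Request:" in YAML: its name, and indented under it one key for each argument. send_rows: Moves the arm, as the interface text tells. Its arguments: {"type":"object","properties":{"rows":{"type":"array"},"force":{"type":"number"}},"required":["rows"]}

```bash
mkdir -p pics
cat > h.py <<'E'
from station import *
import numpy as np, cv2
def pts(c):
    K=c["camera_matrix"];z=c["z_map"];R=cv2.Rodrigues(np.array(c["rvec"],float))[0];t=np.array(c["tvec"],float).reshape(3)
    v,u=np.indices(z.shape)
    P=np.stack([(u-K[0,2])/K[0,0]*z,(v-K[1,2])/K[1,1]*z,z],-1)
    W=(P-t)@R
    W[z<=0]=np.nan
    return W
def save(c,n): cv2.imwrite("pics/"+n+".png",cv2.cvtColor(c["frame"],cv2.COLOR_RGB2BGR))
E
python3 - <<'E'
from h import *
o=get_obs();print({k:np.round(v,3).tolist() for k,v in o.items()})
a=[]
for n in ["scene","side"]:
    c=camera(n);np.savez(n+"0.npz",**c)
    R=cv2.Rodrigues(np.array(c["rvec"],float))[0];print(n,-R.T@np.array(c["tvec"]).reshape(3),R[2])
    cv2.imwrite("pics/%s.png"%n,cv2.resize(cv2.cvtColor(c["frame"],cv2.COLOR_RGB2BGR),(800,600)))
E
```

```text
{'time_s': 0.0, 'qpos': [-0.067, 0.3, 1.522, -0.0, 1.321, -0.067], 'joint_vel': [-0.001, -0.001, -0.001, -0.001, 0.001, -0.0], 'tau': [-0.002, -53.181, -35.274, 0.071, 0.024, -0.0], 'ee_pos': [0.55, 0.0, 0.205], 'eef_rot': [-3.14, -0.0, 1.571], 'force': [-0.416, -0.44, -0.39], 'moment': [-0.048, 0.023, 0.01], 'grip_force': 0.0, 'grip_width': 0.094}
scene [-0.01488196  0.63560804  0.92113862] [ 0.47294347 -0.5339837  -0.70084655]
side [ 0.21053123 -0.83208912  0.89549257] [ 0.24038717  0.71962346 -0.65142619]
```

View pics/scene.png

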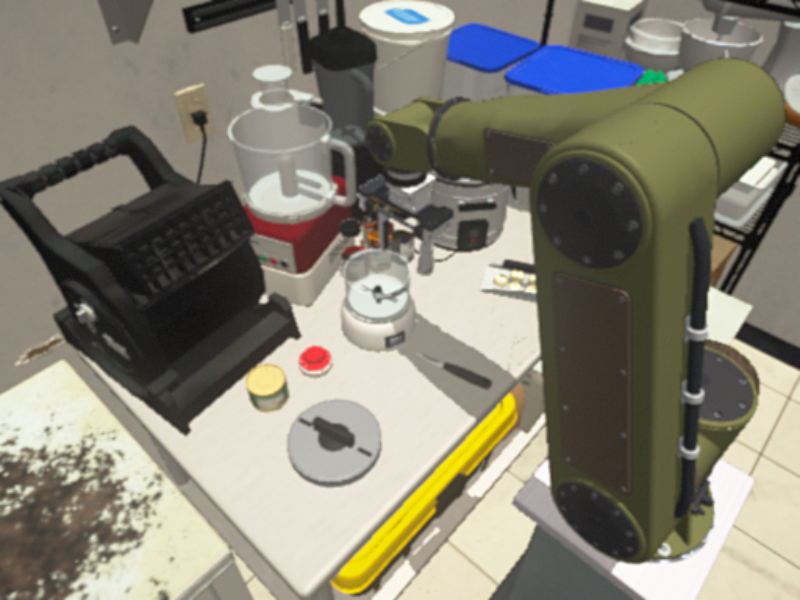

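View pics/side.png

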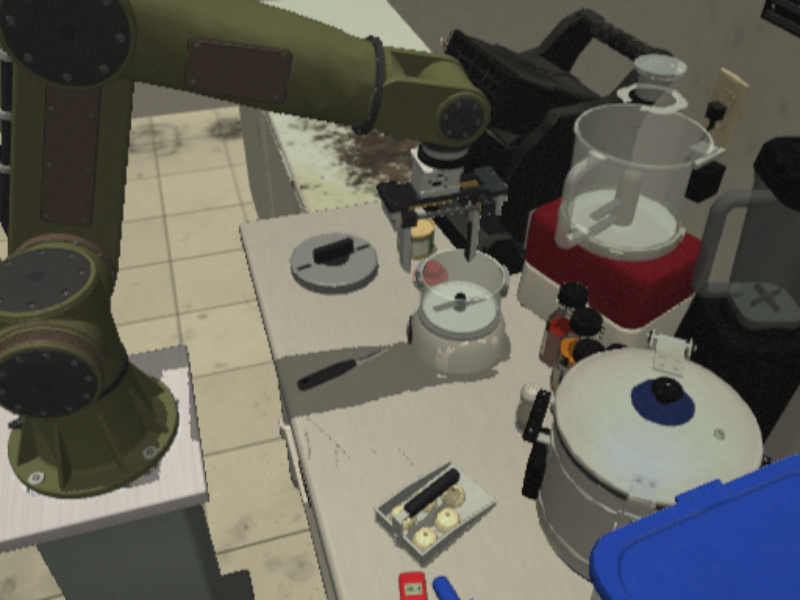

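Scene view: chopper at about (378,295), lid (334,440), timer (315,358), tin (267,388), peeler (460,370), mill (425,255). Side view: the mover is at about (435,510) with its bar from (405,512) to (458,475). Its open edge points right and up, away from the robot.

```bash
cat > m.py <<'E'
from h import *
for n in ["scene","side"]:
    c=dict(np.load(n+"0.npz"));W=pts(c);f=c["frame"].astype(int);mx=f.max(-1);mn=f.min(-1);X,Y,Z=np.moveaxis(W,-1,0)
    print(n)
    dark=(mx<60)
    def rep(nm,m):
        m=cv2.morphologyEx(m.astype(np.uint8),cv2.MORPH_OPEN,np.ones((2,2)))>0
        nl,l,s,_=cv2.connectedComponentsWithStats(m.astype(np.uint8))
        for i in range(1,nl):
            if s[i,4]<25: continue
            P=W[l==i];q=P[:,:2].mean(0);w,v=np.linalg.eigh(np.cov(P[:,:2].T));d=v[:,1]
            pr=(P[:,:2]-q)@v
            print(nm,s[i].tolist(),"c",q.round(4),"zmed",np.nanpercentile(P[:,2],[5,50,95]).round(3),"ang",np.degrees(np.arctan2(d[1],d[0])).round(1),"ext",np.ptp(pr,0).round(3), "mid",(q+v@((pr.max(0)+pr.min(0))/2)).round(4))
    rep("bar mover",dark&(Z>.045)&(Z<.085)&(Y<-.15)&(X<.65)&(X>.2))
    rep("bar lid",dark&(Z>.035)&(Z<.07)&(Y>.1)&(X<.7)&(X>.2))
    g=(X>.3)&(X<.75)&(Y>-.1)&(Y<.2)
    rep("panel",dark&(Z>.01)&(Z<.09)&g)
    rep("rim",(Z>.15)&(Z<.166)&g)
    m=(Z>.15)&(Z<.165)&g
    rep("disc",(Z>.018)&(Z<.032)&(Y>.1)&(X<.8)&(X>.2)&(mx<190))
    rep("mover",(Z>.012)&(Z<.09)&(Y<-.2)&(Y>-.5)&(X<.65)&(X>.25))
    rep("things",(Z>.012)&(Z<.13)&(Y>-.2)&(Y<.45)&(X<.75)&(X>.25))
E
python3 m.py
```

```text
scene
bar mover [294, 151, 8, 8, 58] c [ 0.5965 -0.2782] zmed [0.043 0.061 0.076] ang 46.0 ext [0.013 0.028] mid [ 0.596 -0.278]
bar mover [306, 150, 6, 8, 41] c [ 0.571  -0.3136] zmed [0.039 0.059 0.078] ang 99.1 ext [0.013 0.053] mid [ 0.5727 -0.3256]
bar lid [107, 227, 57, 45, 411] c [0.6858 0.4011] zmed [0.029 0.042 0.06 ] ang 96.0 ext [0.026 0.198] mid [0.6929 0.3778]
panel [176, 195, 16, 22, 128] c [0.7128 0.1802] zmed [0.012 0.041 0.08 ] ang -169.6 ext [0.03  0.053] mid [0.7219 0.1845]
rim [222, 160, 23, 11, 73] c [0.6609 0.0024] zmed [0.144 0.151 0.158] ang 71.3 ext [0.02  0.083] mid [0.6592 0.0047]
rim [250, 162, 13, 10, 28] c [ 0.6015 -0.0498] zmed [0.051 0.154 0.157] ang 128.3 ext [0.039 0.187] mid [ 0.636  -0.0909]
rim [223, 183, 15, 8, 36] c [0.5856 0.0871] zmed [0.147 0.153 0.157] ang -166.7 ext [0.009 0.052] mid [0.588  0.0873]
rim [241, 182, 20, 11, 83] c [0.537  0.0436] zmed [0.132 0.152 0.155] ang 78.9 ext [0.022 0.077] mid [0.5378 0.0393]
disc [184, 191, 12, 5, 33] c [0.7686 0.1123] zmed [0.014 0.021 0.028] ang -152.9 ext [0.009 0.042] mid [0.7709 0.1125]
disc [119
[... 3942 characters left out ...]
7] c [nan nan] zmed [0.051 0.073 0.098] ang nan ext [nan nan] mid [nan nan]
things [187, 151, 56, 36, 1593] c [nan nan] zmed [0.013 0.024 0.053] ang nan ext [nan nan] mid [nan nan]
things [273, 169, 48, 25, 877] c [nan nan] zmed [0.081 0.101 0.152] ang nan ext [nan nan] mid [nan nan]
things [261, 190, 63, 50, 2203] c [nan nan] zmed [0.014 0.064 0.119] ang nan ext [nan nan] mid [nan nan]
things [347, 202, 23, 48, 576] c [nan nan] zmed [0.019 0.07  0.17 ] ang nan ext [nan nan] mid [nan nan]
things [205, 232, 21, 10, 79] c [nan nan] zmed [0.01  0.013 0.016] ang nan ext [nan nan] mid [nan nan]
things [331, 247, 16, 29, 229] c [nan nan] zmed [0.022 0.07  0.163] ang nan ext [nan nan] mid [nan nan]
```

```bash
cat > m2.py <<'E'
from h import *
from scipy.optimize import least_squares
def circ(P,r=None):
    P=P[:,:2];s=least_squares(lambda p:np.hypot(*(P-p[:2]).T)-p[2],[*P.mean(0),.07],loss="soft_l1",f_scale=.002).x;return s.round(4)
def rect(P):
    c,s,a=cv2.minAreaRect((P[:,:2]*1000).astype(np.float32));return np.round(c,1),np.round(s,1),round(a,1)
for n in ["scene","side"]:
    c=dict(np.load(n+"0.npz"));W=pts(c);f=c["frame"].astype(int);mx=f.max(-1);X,Y,Z=np.moveaxis(W,-1,0)
    mn=f.min(-1)
    def sel(m,big=True):
        nl,l,s,_=cv2.connectedComponentsWithStats((m&np.isfinite(Z)).astype(np.uint8));i=1+s[1:,4].argmax()
        return W[l==i]
    print(n)
    if n=="side":
        P=sel((mx<70)&(Z>.058)&(Z<.08)&(Y<-.15)&(Y>-.4)&(X<.53)&(X>.25));print("mbar",len(P),rect(P),np.median(P[:,2]))
        P=sel((Z>.008)&(Z<.09)&(Y<-.15)&(Y>-.4)&(X<.53)&(X>.25));print("mover",len(P),rect(P))
    P=sel((mx<70)&(Z>.047)&(Z<.065)&(Y>.1)&(X<.55)&(X>.25));print("lbar",len(P),rect(P),np.median(P[:,2]))
    P=sel((Z>.019)&(Z<.031)&(Y>.1)&(X<.58)&(X>.2));print("disc",len(P),rect(P),circ(P[cv2.convexHull((P[:,:2]).astype(np.float32),returnPoints=False).ravel()]),np.median(P[:,2]))
    g=(X>.45)&(X<.68)&(Y>-.06)&(Y<.12)
    P=W[(Z>.148)&(Z<.163)&g];print("rim",len(P),circ(P))
    P=W[(Z>.02)&(Z<.07)&g];print("base",len(P),circ(P))
    P=sel((mx<90)&(Z>.01)&(Z<.075)&g);print("panel",len(P),P.mean(0).round(4),rect(P))
    red=(f[...,0]>120)&(mn<70)
E
python3 m2.py
```

```text
scene
lbar 9 (array([467.6, 309.1]), array([21.5,  2.4]), 9.3) 0.05099128824407188
disc 2255 (array([449.7, 297.4]), array([169.9, 169.5]), 44.5) [0.4494 0.2969 0.0853] 0.02401547705728243
rim 312 [0.6014 0.0238 0.068 ]
base 667 [0.6008 0.0245 0.0771]
panel 14 [0.5302 0.0677 0.0329] (array([529.5,  67.6]), array([8.1, 5.3]), 59.4)
side
mbar 349 (array([ 442.9, -299. ]), array([93. , 17.5]), 23.7) 0.06835429199506299
mover 1858 (array([ 449.6, -294.5]), array([149.1,  97.5]), 25.0)
lbar 121 (array([451.5, 291.6]), array([82.8, 18.4]), 11.9) 0.05374021878020013
disc 1258 (array([452.3, 290.8]), array([169.8, 168.3]), 78.9) [0.4516 0.2921 0.0853] 0.023410207503497316
rim 465 [0.6041 0.0194 0.068 ]
base 1059 [0.604  0.0208 0.0788]
panel 50 [0.5236 0.0374 0.0356] (array([524.9,  45.6]), array([42.1,  8.3]), 72.7)
```

Run:
```python
from h import *
for n,c0,b in [("scene",(253,218),(.6008,.0245)),("side",(264,211),(.604,.0208))]:
    c=dict(np.load(n+"0.npz"));W=pts(c);f=c["frame"].astype(int).max(-1)
    u,v=c0;sl=np.s_[v-12:v+13,u-14:u+15]
    P=W[sl][(f[sl]<75)];P=P[np.isfinite(P[:,0])&(P[:,0]<.6)&(P[:,2]>.005)]
    a=np.degrees(np.arctan2(P[:,1]-b[1],P[:,0]-b[0]))%360
    print(n,len(P),P.mean(0),np.percentile(a,[2,20,50,80,98]),np.percentile(P[:,2],[2,98]))
    im=c["frame"][v-40:v+20,u-45:u+45,::-1]
    cv2.imwrite("pics/panel_%s.png"%n,cv2.resize(im,None,fx=6,fy=6))
a=[cv2.imread("pics/panel_%s.png"%n) for n in("scene","side")]
cv2.imwrite("pics/panel.png",cv2.resize(np.vstack(a),(450,600)))
```

```text
scene 7 [0.52572503 0.05403025 0.03562409] [148.25480783 148.59482576 149.08687045 171.85888478 173.6443956 ] [0.02926901 0.04153401]
side 41 [0.52347807 0.03691445 0.03636399] [149.74230518 161.26002319 171.79823422 174.60681473 177.29503958] [0.01880446 0.04715837]
```

View pics/panel.png

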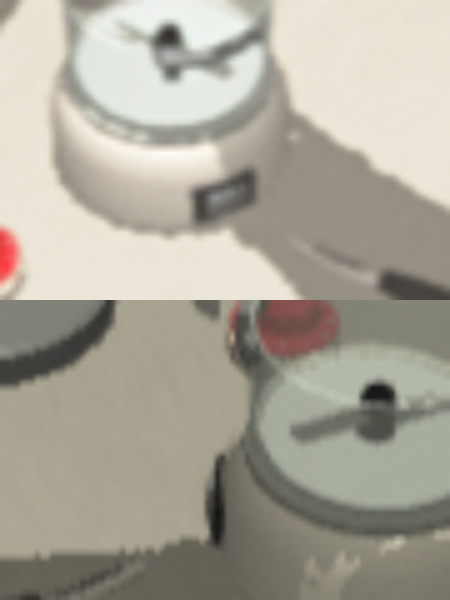

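Panel crop: the dark panel centre sits at about (222,195) in the crop. It spans about 148–175° round the base, so the chopper's front is at about 162° and its yaw is about -18°. Next I move above the mover's bar, towards its rear.

Request:
send_rows:
  rows:
    - {"dx":-31,"dy":-13.5,"jaw":-1}
    - {"dx":-31,"dy":-13.5,"jaw":-1}
    - {"dx":-31,"dy":-13.5,"jaw":-1}
    - {"dx":-31,"dy":-13.5,"jaw":-1}
    - {"dx":-31,"dy":-13.5,"jaw":-1}
    - {"dx":-31,"dy":-13.5,"jaw":-1}
    - {"dx":-31,"dy":-13.5,"jaw":-1}
    - {"dx":-31,"dy":-13.5,"jaw":-1}
    - {"dx":-31,"dy":-13.5,"jaw":-1}
    - {"dx":-30,"dy":-13.5,"jaw":-1}
  force: 60

```text
invalid input at $.rows[0]: expected keys dx, dy, dz, roll, jaw
```

Request:
send_rows:
  rows:
    - {"roll":6.6,"jaw":-1}
    - {"roll":6.6,"jaw":-1}
    - {"roll":6.6,"jaw":-1}
    - {"roll":6.6,"jaw":-1}
    - {"roll":6.6,"jaw":-1}
    - {"roll":6.6,"jaw":-1}
    - {"roll":6.6,"jaw":-1}
    - {"roll":6.6,"jaw":-1}
    - {"roll":6.6,"jaw":-1}
    - {"roll":6.6,"jaw":-1}
    - {"jaw":-1}
    - {"jaw":-1}

```text
invalid input at $.rows[0]: expected keys dx, dy, dz, roll, jaw
```

```bash
cat > w.py <<'E'
from h import *
import sys
o=get_obs();print(o["time_s"],np.round(o["ee_pos"],4),np.degrees(o["eef_rot"]).round(2),o["grip_width"])
c=camera("wrist");W=pts(c);X,Y,Z=np.moveaxis(W,-1,0);mx=c["frame"].max(-1)
save(c,sys.argv[1])
zl,zh=float(sys.argv[2]),float(sys.argv[3])
m=(mx<75)&(Z>zl)&(Z<zh)
nl,l,s,_=cv2.connectedComponentsWithStats(m.astype(np.uint8))
for i in range(1,nl):
    if s[i,4]>200:
        P=W[l==i];print(s[i],cv2.minAreaRect((P[:,:2]*1000).astype(np.float32)),np.median(P[:,2]))
E
python3 w.py w1 .055 .085
```

```text
0.1 [0.5498 0.     0.205 ] [-1.7994e+02 -1.0000e-02  9.0000e+01] 0.09406437207954722
[420   0  85  16 749] ((744.974365234375, 168.4541015625), (12.540765762329102, 77.67120361328125), 87.00834655761719) 0.06762700963071835
[ 410  183   66   83 1761] ((764.7658081054688, -49.360076904296875), (71.00434112548828, 72.50780487060547), 25.239913940429688) 0.06993115118719694
[398 260  41  30 344] ((737.8711547851562, -105.0019302368164), (46.21891784667969, 16.74115562438965), 18.53964614868164) 0.07740882272543431
[327 370  65   8 292] ((692.608154296875, -268.386474609375), (10.741703987121582, 88.13483428955078), 88.08924102783203) 0.06074527856878514
[175 373  34  11 217] ((463.5946044921875, -277.6214599609375), (48.12140655517578, 11.478886604309082), 10.312309265136719) 0.060691177640608954
```

All five keys are needed in every row.

Request:
send_rows:
  rows:
    - {"dx":-31,"dy":-13.5,"dz":0,"roll":0,"jaw":-1}
    - {"dx":-31,"dy":-13.5,"dz":0,"roll":0,"jaw":-1}
    - {"dx":-31,"dy":-13.5,"dz":0,"roll":0,"jaw":-1}
    - {"dx":-31,"dy":-13.5,"dz":0,"roll":0,"jaw":-1}
    - {"dx":-31,"dy":-13.5,"dz":0,"roll":0,"jaw":-1}
    - {"dx":-31,"dy":-13.5,"dz":0,"roll":0,"jaw":-1}
    - {"dx":-31,"dy":-13.5,"dz":0,"roll":0,"jaw":-1}
    - {"dx":-31,"dy":-13.5,"dz":0,"roll":0,"jaw":-1}
    - {"dx":-31,"dy":-13.5,"dz":0,"roll":0,"jaw":-1}
    - {"dx":-30,"dy":-13.5,"dz":0,"roll":0,"jaw":-1}
  force: 60

```text
time_s: 0.98
ee_pos: [0.414, -0.3104, 0.2054]
eef_rot: [-3.141, -0.0, 1.571]
force: [1.9, 0.9, 0.4]
grip_width: 0.0941
grip_force: 0.0
```

Request:
send_rows:
  rows:
    - {"dx":0,"dy":0,"dz":0,"roll":6.6,"jaw":-1}
    - {"dx":0,"dy":0,"dz":0,"roll":6.6,"jaw":-1}
    - {"dx":0,"dy":0,"dz":0,"roll":6.6,"jaw":-1}
    - {"dx":0,"dy":0,"dz":0,"roll":6.6,"jaw":-1}
    - {"dx":0,"dy":0,"dz":0,"roll":6.6,"jaw":-1}
    - {"dx":0,"dy":0,"dz":0,"roll":6.6,"jaw":-1}
    - {"dx":0,"dy":0,"dz":0,"roll":6.6,"jaw":-1}
    - {"dx":0,"dy":0,"dz":0,"roll":6.6,"jaw":-1}
    - {"dx":0,"dy":0,"dz":0,"roll":6.6,"jaw":-1}
    - {"dx":0,"dy":0,"dz":0,"roll":6.6,"jaw":-1}
    - {"dx":0,"dy":0,"dz":0,"roll":0,"jaw":-1}
    - {"dx":0,"dy":0,"dz":0,"roll":0,"jaw":-1}

```text
time_s: 1.98
ee_pos: [0.4149, -0.3089, 0.2053]
eef_rot: [-3.141, 0.0, 0.423]
force: [0.2, 1.3, -0.3]
grip_width: 0.0943
grip_force: 0.0
```

```bash
python3 w.py w1 .055 .085
```

```text
1.9833 [ 0.4149 -0.3089  0.2053] [-179.99    0.     24.21] 0.09433392535815432
[305   0  43  51 533] ((579.9015502929688, -304.3926086425781), (55.44400405883789, 15.086182594299316), 71.11750793457031) 0.07053951500246532
[ 246  108   16   90 1336] ((442.3161926269531, -295.95648193359375), (95.47016906738281, 15.69636058807373), 24.566734313964844) 0.06968678428570704
```

The wrist view puts the bar centre at (0.442,-0.296), angle 24.6°, matching the side view. The tool is over the rear of the bar.

Request:
send_rows:
  rows:
    - {"dx":0,"dy":0,"dz":27,"roll":0,"jaw":-1}
    - {"dx":0,"dy":0,"dz":27,"roll":0,"jaw":-1}
    - {"dx":0,"dy":0,"dz":27,"roll":0,"jaw":-1}
    - {"dx":0,"dy":0,"dz":27,"roll":0,"jaw":-1}
    - {"dx":0,"dy":0,"dz":27,"roll":0,"jaw":-1}
    - {"dx":0,"dy":0,"dz":20,"roll":0,"jaw":-1}
    - {"dx":0,"dy":0,"dz":9,"roll":0,"jaw":-1}
    - {"dx":0,"dy":0,"dz":0,"roll":0,"jaw":-1}
    - {"dx":0,"dy":0,"dz":0,"roll":0,"jaw":1}
    - {"dx":0,"dy":0,"dz":0,"roll":0,"jaw":1}
    - {"dx":0,"dy":0,"dz":0,"roll":0,"jaw":1}
    - {"dx":0,"dy":0,"dz":0,"roll":0,"jaw":1}

```text
time_s: 3.03
ee_pos: [0.4154, -0.3093, 0.0425]
eef_rot: [3.14, -0.001, 0.419]
force: [0.4, 0.8, -1.5]
grip_width: 0.0706
grip_force: 0.0
```

Request:
send_rows:
  rows:
    - {"dx":0,"dy":0,"dz":0,"roll":0,"jaw":1}
    - {"dx":0,"dy":0,"dz":0,"roll":0,"jaw":1}
    - {"dx":0,"dy":0,"dz":0,"roll":0,"jaw":1}
    - {"dx":0,"dy":0,"dz":0,"roll":0,"jaw":1}
    - {"dx":0,"dy":0,"dz":0,"roll":0,"jaw":1}
    - {"dx":0,"dy":0,"dz":0,"roll":0,"jaw":1}

```text
time_s: 3.53
ee_pos: [0.415, -0.309, 0.0414]
eef_rot: [-3.142, 0.0, 0.419]
force: [0.1, -0.2, -0.1]
grip_width: 0.0309
grip_force: 0.0
```

Still closing. I'll continue, then lift slightly (20 mm).

Request:
send_rows:
  rows:
    - {"dx":0,"dy":0,"dz":0,"roll":0,"jaw":1}
    - {"dx":0,"dy":0,"dz":0,"roll":0,"jaw":1}
    - {"dx":0,"dy":0,"dz":0,"roll":0,"jaw":1}
    - {"dx":0,"dy":0,"dz":0,"roll":0,"jaw":1}
    - {"dx":0,"dy":0,"dz":0,"roll":0,"jaw":1}
    - {"dx":0,"dy":0,"dz":0,"roll":0,"jaw":1}

```text
time_s: 4.03
ee_pos: [0.415, -0.309, 0.0414]
eef_rot: [-3.141, 0.0, 0.419]
force: [0.4, -0.1, -0.8]
grip_width: 0.0167
grip_force: 60.0
```

Request:
send_rows:
  rows:
    - {"dx":0,"dy":0,"dz":-3,"roll":0,"jaw":1}
    - {"dx":0,"dy":0,"dz":-4,"roll":0,"jaw":1}
    - {"dx":0,"dy":0,"dz":-5,"roll":0,"jaw":1}
    - {"dx":0,"dy":0,"dz":-5,"roll":0,"jaw":1}
    - {"dx":0,"dy":0,"dz":-3,"roll":0,"jaw":1}
    - {"dx":0,"dy":0,"dz":0,"roll":0,"jaw":1}
    - {"dx":0,"dy":0,"dz":0,"roll":0,"jaw":1}

```text
time_s: 4.62
ee_pos: [0.415, -0.309, 0.0616]
eef_rot: [3.141, -0.0, 0.419]
force: [0.0, -0.1, -3.6]
grip_width: 0.017
grip_force: 60.0
```

```bash
cat > s.py <<'E'
from h import *
import sys
# tilt of the mover: plane/line along the tool's x-z of dark bar top & whole side silhouette
o=get_obs();t=np.array(o["ee_pos"]);yaw=o["eef_rot"][2];print(o["time_s"],t.round(4),"F",np.round(o["force"],2),"M",np.round(o["moment"],3),o["grip_width"],o["grip_force"])
c=camera("side");save(c,sys.argv[1]);W=pts(c)
g=t+[0,0,.019];R=np.array([[np.cos(yaw),np.sin(yaw)],[-np.sin(yaw),np.cos(yaw)]])
L=(W-g);xy=L[...,:2]@R.T;x,y,z=xy[...,0],xy[...,1],L[...,2]
f=c["frame"].max(-1)
m=(f<70)&(abs(y)<.02)&(x>.015)&(x<.09)&(z<.04)&(z>-.1)
p=np.polyfit(x[m],z[m],1);print("bar n",m.sum(),"tilt",np.degrees(np.arctan(p[0])).round(1))
m=(f>=90)&(abs(y)<.05)&(x>-.05)&(x<.17)&(z<-.02)&(z>-.2)
for a in np.arange(-.04,.16,.02):
    k=m&(x>=a)&(x<a+.02)
    if k.sum()>5: print(round(a,2),k.sum(),np.percentile(z[k],[5,50,95]).round(3))
E
python3 s.py s1
```

```text
4.6167 [ 0.415  -0.309   0.0616] F [ 0.04 -0.1  -3.6 ] M [ 0.024  0.152 -0.012] 0.01698477830728853 59.97794151306152
bar n 43 tilt 1.8
-0.04 708 [-0.084 -0.079 -0.026]
-0.02 431 [-0.082 -0.046 -0.029]
0.0 264 [-0.083 -0.048 -0.03 ]
0.02 251 [-0.083 -0.053 -0.033]
0.04 131 [-0.084 -0.053 -0.036]
0.06 124 [-0.084 -0.059 -0.039]
0.08 123 [-0.083 -0.059 -0.045]
0.1 119 [-0.084 -0.06  -0.049]
0.12 71 [-0.085 -0.082 -0.079]
0.14 177 [-0.084 -0.081 -0.079]
```

Held level with 3.6 N of load, and the balance point is about 42 mm ahead of the grip. I'll raise gently, turn the heading to 60° and go towards the bowl.

Request:
send_rows:
  rows:
    - {"dx":0,"dy":0,"dz":-6,"roll":0,"jaw":1}
    - {"dx":0,"dy":0,"dz":-12,"roll":0,"jaw":1}
    - {"dx":0,"dy":0,"dz":-18,"roll":0,"jaw":1}
    - {"dx":0,"dy":0,"dz":-24,"roll":0,"jaw":1}
    - {"dx":0,"dy":0,"dz":-24,"roll":0,"jaw":1}
    - {"dx":0,"dy":0,"dz":-24,"roll":0,"jaw":1}
    - {"dx":0,"dy":0,"dz":-24,"roll":0,"jaw":1}
    - {"dx":0,"dy":0,"dz":-24,"roll":0,"jaw":1}
    - {"dx":0,"dy":0,"dz":-18,"roll":0,"jaw":1}
    - {"dx":0,"dy":0,"dz":-14,"roll":0,"jaw":1}
    - {"dx":0,"dy":0,"dz":-8,"roll":0,"jaw":1}
    - {"dx":0,"dy":0,"dz":-4,"roll":0,"jaw":1}

```text
time_s: 5.67
ee_pos: [0.4151, -0.3091, 0.2625]
eef_rot: [3.14, -0.001, 0.419]
force: [-0.2, 0.4, -3.0]
grip_width: 0.0166
grip_force: 60.0
```

Request:
send_rows:
  rows:
    - {"dx":0,"dy":0,"dz":0,"roll":-1,"jaw":1}
    - {"dx":0,"dy":0,"dz":0,"roll":-2.5,"jaw":1}
    - {"dx":0,"dy":0,"dz":0,"roll":-3.5,"jaw":1}
    - {"dx":0,"dy":0,"dz":0,"roll":-4,"jaw":1}
    - {"dx":0,"dy":0,"dz":0,"roll":-4,"jaw":1}
    - {"dx":0,"dy":0,"dz":0,"roll":-4,"jaw":1}
    - {"dx":0,"dy":0,"dz":0,"roll":-4,"jaw":1}
    - {"dx":0,"dy":0,"dz":0,"roll":-4,"jaw":1}
    - {"dx":0,"dy":0,"dz":0,"roll":-4,"jaw":1}
    - {"dx":0,"dy":0,"dz":0,"roll":-3,"jaw":1}
    - {"dx":0,"dy":0,"dz":0,"roll":-1.5,"jaw":1}
    - {"dx":0,"dy":0,"dz":0,"roll":-0.5,"jaw":1}

```text
time_s: 6.67
ee_pos: [0.4147, -0.3088, 0.2603]
eef_rot: [-3.14, -0.0, 1.049]
force: [0.2, 0.6, -2.6]
grip_width: 0.0166
grip_force: 60.0
```

Request:
send_rows:
  rows:
    - {"dx":5,"dy":0,"dz":0,"roll":0,"jaw":1}
    - {"dx":11,"dy":0,"dz":0,"roll":0,"jaw":1}
    - {"dx":18,"dy":0,"dz":0,"roll":0,"jaw":1}
    - {"dx":24,"dy":0,"dz":0,"roll":0,"jaw":1}
    - {"dx":24,"dy":0,"dz":0,"roll":0,"jaw":1}
    - {"dx":24,"dy":0,"dz":0,"roll":0,"jaw":1}
    - {"dx":24,"dy":0,"dz":0,"roll":0,"jaw":1}
    - {"dx":24,"dy":0,"dz":0,"roll":0,"jaw":1}
    - {"dx":18,"dy":0,"dz":0,"roll":0,"jaw":1}
    - {"dx":12,"dy":0,"dz":0,"roll":0,"jaw":1}
    - {"dx":6,"dy":0,"dz":0,"roll":0,"jaw":1}
    - {"dx":0,"dy":0,"dz":0,"roll":0,"jaw":1}

```text
time_s: 7.67
ee_pos: [0.5103, -0.1435, 0.2612]
eef_rot: [-3.141, 0.0, 1.048]
force: [-0.7, 0.7, -3.6]
grip_width: 0.0165
grip_force: 60.0
```

```bash
python3 s.py s2; python3 w.py w2 0.25 .32
```

```text
7.6667 [ 0.5103 -0.1435  0.2612] F [-0.68  0.66 -3.64] M [-0.144  0.076 -0.042] 0.01652857200778365 59.97810244560242
bar n 86 tilt 0.3
-0.04 470 [-0.059 -0.042 -0.026]
-0.02 148 [-0.047 -0.041 -0.029]
0.0 81 [-0.059 -0.042 -0.028]
0.02 248 [-0.059 -0.049 -0.032]
0.04 64 [-0.059 -0.044 -0.034]
0.06 86 [-0.06  -0.058 -0.04 ]
0.08 108 [-0.061 -0.059 -0.045]
0.1 96 [-0.061 -0.059 -0.049]
0.12 33 [-0.19  -0.158 -0.125]
0.14 36 [-0.19  -0.163 -0.129]
7.7167 [ 0.51   -0.1443  0.2613] [-1.7998e+02  1.0000e-02  6.0030e+01] 0.016084855778904283
[ 233  122   44  175 4908] ((520.112060546875, -126.249755859375), (103.56066131591797, 19.474843978881836), 62.18056106567383) 0.28977074118081003
```

View pics/s2.png

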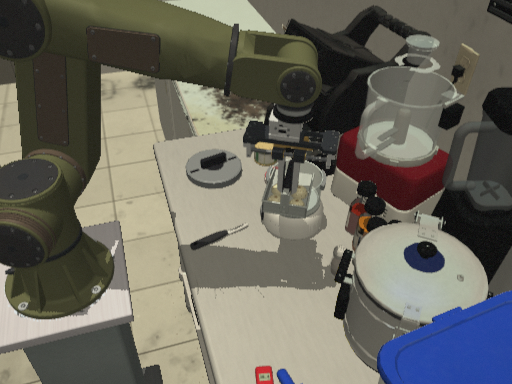

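The tray is level, at about (295,185) in the picture, just short of the bowl. Next: 51 mm forward, then down to just above the rim.

Request:
send_rows:
  rows:
    - {"dx":5,"dy":0,"dz":0,"roll":0,"jaw":1}
    - {"dx":10,"dy":-1,"dz":0,"roll":0,"jaw":1}
    - {"dx":12,"dy":-1.5,"dz":4,"roll":0,"jaw":1}
    - {"dx":12,"dy":0,"dz":9,"roll":0,"jaw":1}
    - {"dx":8,"dy":0,"dz":10,"roll":0,"jaw":1}
    - {"dx":4,"dy":0,"dz":10,"roll":0,"jaw":1}
    - {"dx":0,"dy":0,"dz":10,"roll":0,"jaw":1}
    - {"dx":0,"dy":0,"dz":8,"roll":0,"jaw":1}
    - {"dx":0,"dy":0,"dz":5,"roll":0,"jaw":1}
    - {"dx":0,"dy":0,"dz":1,"roll":0,"jaw":1}
    - {"dx":0,"dy":0,"dz":0,"roll":0,"jaw":1}

```text
time_s: 8.68
ee_pos: [0.5332, -0.0994, 0.2043]
eef_rot: [-3.141, 0.0, 1.047]
force: [-0.5, 1.0, -2.7]
grip_width: 0.0166
grip_force: 60.0
```

Request:
send_rows:
  rows:
    - {"dx":0,"dy":0,"dz":0,"roll":0,"jaw":1}
    - {"dx":0,"dy":0,"dz":0,"roll":0,"jaw":1}
  force: 14

```text
time_s: 8.85
ee_pos: [0.5335, -0.0993, 0.205]
eef_rot: [3.141, -0.0, 1.047]
force: [0.2, 0.8, -3.4]
grip_width: 0.0171
grip_force: 14.0
```

```bash
python3 s.py s3
```

```text
8.85 [ 0.5335 -0.0993  0.205 ] F [ 0.16  0.81 -3.35] M [-0.095  0.084  0.027] 0.017066974578330087 13.99936392903328
bar n 78 tilt -6.0
-0.04 407 [-0.059 -0.043 -0.026]
-0.02 130 [-0.048 -0.041 -0.029]
0.0 67 [-0.06  -0.042 -0.028]
0.02 217 [-0.06  -0.05  -0.034]
0.04 159 [-0.198 -0.178 -0.037]
0.06 486 [-0.196 -0.17  -0.058]
0.08 159 [-0.155 -0.061 -0.048]
0.1 81 [-0.063 -0.06  -0.052]
```

It is already slipping nose-down to rest on the rim. I'll raise and advance so it pivots there.

Request:
send_rows:
  rows:
    - {"dx":2,"dy":0,"dz":-3,"roll":0,"jaw":1}
    - {"dx":3,"dy":0,"dz":-4,"roll":0,"jaw":1}
    - {"dx":3,"dy":0,"dz":-4,"roll":0,"jaw":1}
    - {"dx":4,"dy":0,"dz":-4,"roll":0,"jaw":1}
    - {"dx":4,"dy":0,"dz":-4,"roll":0,"jaw":1}
    - {"dx":4,"dy":0,"dz":-4,"roll":0,"jaw":1}
    - {"dx":4,"dy":0,"dz":-3,"roll":0,"jaw":1}
    - {"dx":0,"dy":0,"dz":0,"roll":0,"jaw":1}
  force: 8

```text
time_s: 9.57
ee_pos: [0.5459, -0.0776, 0.2312]
eef_rot: [3.141, -0.001, 1.048]
force: [0.5, 0.1, -2.7]
grip_width: 0.0166
grip_force: 8.0
```

```bash
python3 s.py s4
```

```text
9.5667 [ 0.5459 -0.0776  0.2312] F [ 0.51  0.1  -2.66] M [-0.1    0.087 -0.013] 0.01656423156117545 7.999888211488724
bar n 56 tilt -9.7
-0.04 342 [-0.051 -0.034 -0.022]
-0.02 72 [-0.046 -0.04  -0.027]
0.0 83 [-0.063 -0.054 -0.033]
0.02 234 [-0.198 -0.057 -0.046]
0.04 639 [-0.195 -0.173 -0.136]
0.06 187 [-0.178 -0.14  -0.068]
0.08 65 [-0.079 -0.076 -0.064]
0.1 22 [-0.081 -0.079 -0.072]
0.14 31 [-0.161 -0.115 -0.094]
```

View pics/s4.png

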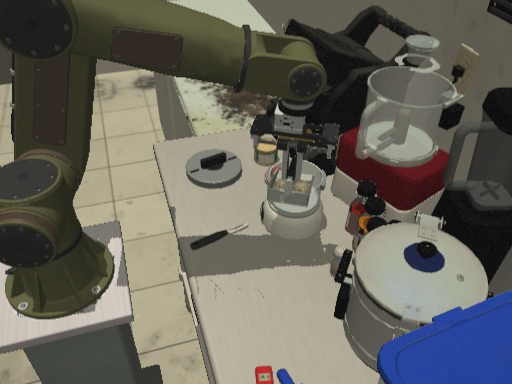

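Tilt is about 10° with the onions still on the tray, at about (295,185). I'll loosen the grip a little more.

Request:
send_rows:
  rows:
    - {"dx":2,"dy":0,"dz":-1,"roll":0,"jaw":1}
    - {"dx":2,"dy":0,"dz":-1,"roll":0,"jaw":1}
    - {"dx":2,"dy":0,"dz":-1,"roll":0,"jaw":1}
    - {"dx":2,"dy":0,"dz":-1,"roll":0,"jaw":1}
  force: 6

```text
time_s: 9.95
ee_pos: [0.5494, -0.0712, 0.2345]
eef_rot: [-3.141, 0.0, 1.047]
force: [-0.7, 0.6, -4.2]
grip_width: 0.017
grip_force: 6.0
```

```bash
python3 s.py s5
```

```text
9.95 [ 0.5494 -0.0712  0.2345] F [-0.68  0.59 -4.24] M [-0.069  0.055  0.002] 0.017041701571026555 5.99979355931282
bar n 34 tilt -19.9
-0.04 44 [-0.031 -0.024 -0.02 ]
-0.02 19 [-0.053 -0.034 -0.026]
0.0 89 [-0.061 -0.055 -0.051]
0.02 328 [-0.199 -0.184 -0.054]
0.04 612 [-0.192 -0.161 -0.084]
0.06 58 [-0.177 -0.091 -0.078]
0.08 34 [-0.097 -0.094 -0.092]
0.14 130 [-0.162 -0.122 -0.1  ]
```

Request:
send_rows:
  rows:
    - {"dx":3,"dy":0,"dz":-2,"roll":0,"jaw":1}
    - {"dx":3,"dy":0,"dz":-2,"roll":0,"jaw":1}
    - {"dx":3,"dy":0,"dz":-2,"roll":0,"jaw":1}
    - {"dx":3,"dy":0,"dz":-2,"roll":0,"jaw":1}
    - {"dx":2,"dy":0,"dz":-1,"roll":0,"jaw":1}
    - {"dx":0,"dy":0,"dz":0,"roll":0,"jaw":1}
  force: 5

```text
time_s: 10.5
ee_pos: [0.5566, -0.0588, 0.2438]
eef_rot: [3.141, -0.0, 1.048]
force: [0.2, -1.0, -2.8]
grip_width: 0.0167
grip_force: 5.0
```

```bash
python3 s.py s6
```

```text
10.5 [ 0.5566 -0.0588  0.2438] F [ 0.18 -1.03 -2.84] M [-0.062  0.08  -0.003] 0.016665816639725464 4.999984726309776
bar n 9 tilt -29.8
0.0 21 [-0.2   -0.195 -0.19 ]
0.02 855 [-0.196 -0.159 -0.119]
0.04 129 [-0.19  -0.157 -0.109]
0.1 19 [-0.156 -0.144 -0.133]
0.12 89 [-0.151 -0.14  -0.11 ]
0.14 305 [-0.157 -0.135 -0.108]
```

View pics/s6.png

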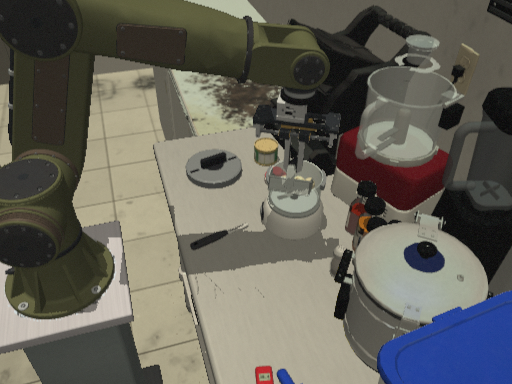

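Tilt is about 30° and the onions are bunched at the edge at about (300,180). I'll let them slide.

Request:
send_rows:
  rows:
    - {"dx":2,"dy":0,"dz":-2,"roll":0,"jaw":1}
    - {"dx":2,"dy":0,"dz":-2,"roll":0,"jaw":1}
    - {"dx":2,"dy":0,"dz":-2,"roll":0,"jaw":1}
    - {"dx":0,"dy":0,"dz":0,"roll":0,"jaw":1}
    - {"dx":0,"dy":0,"dz":0,"roll":0,"jaw":1}
    - {"dx":0,"dy":0,"dz":0,"roll":0,"jaw":1}
    - {"dx":0,"dy":0,"dz":0,"roll":0,"jaw":1}
    - {"dx":0,"dy":0,"dz":0,"roll":0,"jaw":1}

```text
time_s: 11.22
ee_pos: [0.5593, -0.0541, 0.2494]
eef_rot: [-3.141, 0.0, 1.047]
force: [0.1, -0.1, -2.4]
grip_width: 0.0169
grip_force: 5.0
```

Run:
```python
from h import *
o=get_obs();print(o["time_s"],np.round(o["ee_pos"],4),np.round(o["force"],2))
ims=[]
for n in("scene","side","wrist"):
    c=camera(n);np.savez(n+"1.npz",**c)
    f=c["frame"][...,::-1]
    if n=="scene": f=f[130:240,190:310]
    if n=="side": f=f[130:240,240:360]
    ims.append(cv2.resize(f,(400,300) if n!="wrist" else (400,300),interpolation=cv2.INTER_CUBIC))
cv2.imwrite("pics/tip.png",np.vstack([np.hstack(ims[:2]),np.hstack([ims[2],ims[2]*0])]))
```

```text
11.2167 [ 0.5593 -0.0541  0.2494] [ 0.1  -0.15 -2.41]
```

View pics/tip.png

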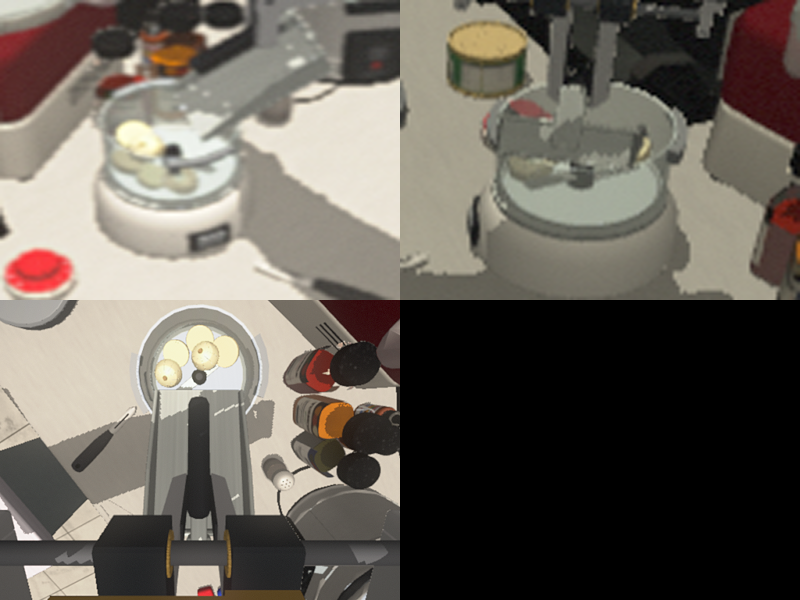

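The tray is empty and all five halves lie in the bowl (wrist view, around (200,355)). I'll firm the grip, raise and back out along the same line.

Request:
send_rows:
  rows:
    - {"dx":0,"dy":0,"dz":0,"roll":0,"jaw":1}
    - {"dx":0,"dy":0,"dz":-8,"roll":0,"jaw":1}
    - {"dx":0,"dy":0,"dz":-14,"roll":0,"jaw":1}
    - {"dx":0,"dy":0,"dz":-16,"roll":0,"jaw":1}
    - {"dx":-8,"dy":0,"dz":-12,"roll":0,"jaw":1}
    - {"dx":-16,"dy":0,"dz":-5,"roll":0,"jaw":1}
    - {"dx":-24,"dy":0,"dz":0,"roll":0,"jaw":1}
    - {"dx":-26,"dy":0,"dz":0,"roll":0,"jaw":1}
    - {"dx":-26,"dy":0,"dz":0,"roll":0,"jaw":1}
    - {"dx":-26,"dy":0,"dz":0,"roll":0,"jaw":1}
    - {"dx":-26,"dy":0,"dz":0,"roll":0,"jaw":1}
    - {"dx":-26,"dy":0,"dz":0,"roll":0,"jaw":1}
  force: 40

```text
time_s: 12.37
ee_pos: [0.4692, -0.2095, 0.3051]
eef_rot: [3.141, 0.0, 1.047]
force: [1.2, 0.4, -3.1]
grip_width: 0.0166
grip_force: 40.0
```

Request:
send_rows:
  rows:
    - {"dx":-26,"dy":0,"dz":0,"roll":0,"jaw":1}
    - {"dx":-26,"dy":0,"dz":8,"roll":0,"jaw":1}
    - {"dx":-26,"dy":0,"dz":16,"roll":0,"jaw":1}
    - {"dx":-16,"dy":0,"dz":24,"roll":0,"jaw":1}
    - {"dx":-8,"dy":0,"dz":26,"roll":0,"jaw":1}
    - {"dx":0,"dy":0,"dz":26,"roll":0,"jaw":1}
    - {"dx":0,"dy":0,"dz":26,"roll":0,"jaw":1}
    - {"dx":0,"dy":0,"dz":20,"roll":0,"jaw":1}
    - {"dx":0,"dy":0,"dz":12,"roll":0,"jaw":1}
    - {"dx":0,"dy":0,"dz":6,"roll":0,"jaw":1}
    - {"dx":0,"dy":0,"dz":0,"roll":0,"jaw":1}

```text
time_s: 13.28
ee_pos: [0.4188, -0.2965, 0.1399]
eef_rot: [-3.14, -0.0, 1.047]
force: [-0.2, -0.3, -2.4]
grip_width: 0.0164
grip_force: 40.0
```

```bash
python3 s.py s7
python3 - <<'E'
from h import *
c=camera("scene");W=pts(c);f=c["frame"].astype(int);C=np.array([.6008,.0245])
on=(f[...,0]-f[...,2]>45)&(np.hypot(W[...,0]-C[0],W[...,1]-C[1])<.075)&(W[...,2]>.07)
print(on.sum(),np.percentile(W[on][:,2],[5,50,95,99]))
E
```

```text
13.2833 [ 0.4188 -0.2965  0.1399] F [-0.15 -0.33 -2.39] M [-0.027  0.025 -0.001] 0.016362091487812116 39.99935746192932
bar n 37 tilt -28.9
-0.04 413 [-0.163 -0.16  -0.157]
-0.02 407 [-0.162 -0.16  -0.04 ]
0.0 508 [-0.162 -0.159 -0.073]
0.02 201 [-0.162 -0.09  -0.071]
0.04 156 [-0.162 -0.1   -0.089]
0.06 84 [-0.162 -0.11  -0.098]
0.08 19 [-0.162 -0.16  -0.158]
0.1 86 [-0.162 -0.16  -0.157]
0.12 134 [-0.163 -0.16  -0.158]
0.14 144 [-0.163 -0.16  -0.157]
54 [0.10334796 0.11711228 0.12318742 0.12575098]
```

Now lower with a loose grip so that the front edge lands and the tray pivots flat.

Request:
send_rows:
  rows:
    - {"dx":0,"dy":0,"dz":10,"roll":0,"jaw":1}
    - {"dx":0,"dy":0,"dz":14,"roll":0,"jaw":1}
    - {"dx":0,"dy":0,"dz":10,"roll":0,"jaw":1}
    - {"dx":-3,"dy":0,"dz":8,"roll":0,"jaw":1}
    - {"dx":-6,"dy":0,"dz":8,"roll":0,"jaw":1}
    - {"dx":-6,"dy":0,"dz":8,"roll":0,"jaw":1}
    - {"dx":-6,"dy":0,"dz":8,"roll":0,"jaw":1}
    - {"dx":-6,"dy":0,"dz":8,"roll":0,"jaw":1}
    - {"dx":-5,"dy":0,"dz":8,"roll":0,"jaw":1}
    - {"dx":-4,"dy":0,"dz":7,"roll":0,"jaw":1}
    - {"dx":-2,"dy":0,"dz":7,"roll":0,"jaw":1}
    - {"dx":0,"dy":0,"dz":0,"roll":0,"jaw":1}
  force: 6

```text
time_s: 14.38
ee_pos: [0.3998, -0.3295, 0.0432]
eef_rot: [-3.14, -0.0, 1.047]
force: [-0.9, 0.9, -2.1]
grip_width: 0.0171
grip_force: 6.0
```

```bash
python3 s.py s8
```

```text
14.3833 [ 0.3998 -0.3295  0.0432] F [-0.9   0.89 -2.13] M [-0.077  0.048 -0.005] 0.01708183728462472 5.999781042337418
bar n 42 tilt -24.6
-0.04 578 [-0.065 -0.049 -0.027]
-0.02 245 [-0.063 -0.06  -0.03 ]
0.0 314 [-0.063 -0.06  -0.031]
0.02 204 [-0.063 -0.06  -0.032]
0.04 160 [-0.063 -0.06  -0.038]
0.06 68 [-0.064 -0.06  -0.044]
0.08 62 [-0.065 -0.061 -0.058]
0.1 17 [-0.064 -0.06  -0.05 ]
0.12 57 [-0.067 -0.064 -0.061]
```

Request:
send_rows:
  rows:
    - {"dx":0,"dy":0,"dz":0,"roll":0,"jaw":-1}
    - {"dx":0,"dy":0,"dz":0,"roll":0,"jaw":-1}
    - {"dx":0,"dy":0,"dz":0,"roll":0,"jaw":-1}
    - {"dx":0,"dy":0,"dz":0,"roll":0,"jaw":-1}
    - {"dx":0,"dy":0,"dz":0,"roll":0,"jaw":-1}
    - {"dx":0,"dy":0,"dz":0,"roll":0,"jaw":-1}
    - {"dx":0,"dy":0,"dz":-10,"roll":0,"jaw":-1}
    - {"dx":0,"dy":0,"dz":-25,"roll":0,"jaw":-1}
    - {"dx":0,"dy":0,"dz":-30,"roll":0,"jaw":-1}
    - {"dx":0,"dy":0,"dz":-35,"roll":0,"jaw":-1}
    - {"dx":0,"dy":0,"dz":-35,"roll":0,"jaw":-1}
    - {"dx":0,"dy":0,"dz":-35,"roll":0,"jaw":-1}
  force: 40

```text
time_s: 15.43
ee_pos: [0.4, -0.3291, 0.217]
eef_rot: [3.141, 0.0, 1.047]
force: [-0.4, -0.6, -0.0]
grip_width: 0.0923
grip_force: 0.0
```

```bash
python3 w.py w3 .055 .085
python3 - <<'E'
from h import *
c=camera("side");W=pts(c);f=c["frame"].max(-1);X,Y,Z=np.moveaxis(W,-1,0)
m=(f<70)&(Z>.055)&(Z<.09)&(abs(X-.415)<.09)&(abs(Y+.3)<.09)
P=W[m];print(m.sum(),np.linalg.lstsq(np.c_[P[:,:2],np.ones(len(P))],P[:,2],rcond=None)[0],np.percentile(P[:,2],[5,50,95]))
E
```

```text
15.4333 [ 0.4    -0.3291  0.217 ] [1.7997e+02 1.0000e-02 6.0000e+01] 0.09230113266366184
[384  20  38  82 957] ((586.1552124023438, -299.7414245605469), (72.5924301147461, 24.480525970458984), 70.70539093017578) 0.07101919677607803
[ 247  110   15   87 1252] ((414.0018310546875, -304.929443359375), (95.97679138183594, 15.68870735168457), 60.405067443847656) 0.06972350620758633
324 [-0.02507877  0.02630449  0.08695082] [0.06379594 0.06881031 0.07189415]
```

The mover is flat (bar top 70 mm, level). On to the lid.

Request:
send_rows:
  rows:
    - {"dx":20,"dy":-10,"dz":-15,"roll":0,"jaw":-1}
    - {"dx":32,"dy":-15,"dz":-15,"roll":0,"jaw":-1}
    - {"dx":32,"dy":-15,"dz":0,"roll":0,"jaw":-1}
    - {"dx":32,"dy":-15,"dz":0,"roll":0,"jaw":-1}
    - {"dx":32,"dy":-15,"dz":0,"roll":0,"jaw":-1}
    - {"dx":32,"dy":-15,"dz":0,"roll":0,"jaw":-1}
    - {"dx":32,"dy":-15,"dz":0,"roll":0,"jaw":-1}
    - {"dx":32,"dy":-15,"dz":0,"roll":0,"jaw":-1}
    - {"dx":32,"dy":-15,"dz":0,"roll":0,"jaw":-1}
    - {"dx":32,"dy":-15,"dz":0,"roll":0,"jaw":-1}
    - {"dx":32,"dy":-15,"dz":0,"roll":0,"jaw":-1}
    - {"dx":32,"dy":-15,"dz":0,"roll":0,"jaw":-1}

```text
time_s: 16.53
ee_pos: [0.4343, 0.082, 0.2447]
eef_rot: [3.141, -0.0, 1.047]
force: [1.3, 0.0, -0.2]
grip_width: 0.0941
grip_force: 0.0
```

Request:
send_rows:
  rows:
    - {"dx":32,"dy":-15,"dz":0,"roll":0,"jaw":-1}
    - {"dx":32,"dy":-15,"dz":0,"roll":0,"jaw":-1}
    - {"dx":32,"dy":-15,"dz":0,"roll":0,"jaw":-1}
    - {"dx":32,"dy":-15,"dz":0,"roll":0,"jaw":-1}
    - {"dx":32,"dy":-15,"dz":0,"roll":0,"jaw":-1}
    - {"dx":32,"dy":-15,"dz":0,"roll":0,"jaw":-1}
    - {"dx":0,"dy":0,"dz":0,"roll":7,"jaw":-1}
    - {"dx":0,"dy":0,"dz":0,"roll":7,"jaw":-1}
    - {"dx":0,"dy":0,"dz":0,"roll":7,"jaw":-1}
    - {"dx":0,"dy":0,"dz":0,"roll":7,"jaw":-1}
    - {"dx":0,"dy":0,"dz":0,"roll":7,"jaw":-1}
    - {"dx":0,"dy":0,"dz":0,"roll":7,"jaw":-1}

```text
time_s: 17.53
ee_pos: [0.4526, 0.2915, 0.2445]
eef_rot: [3.142, 0.0, 0.308]
force: [-0.5, 0.0, -0.4]
grip_width: 0.0939
grip_force: 0.0
```

Request:
send_rows:
  rows:
    - {"dx":0,"dy":0,"dz":15,"roll":6,"jaw":-1}
    - {"dx":0,"dy":0,"dz":15,"roll":0,"jaw":-1}
    - {"dx":0,"dy":0,"dz":0,"roll":0,"jaw":-1}
    - {"dx":0,"dy":0,"dz":0,"roll":0,"jaw":-1}

```text
time_s: 17.87
ee_pos: [0.4525, 0.2914, 0.2144]
eef_rot: [3.141, 0.001, 0.21]
force: [-0.2, -0.3, 0.7]
grip_width: 0.0939
grip_force: 0.0
```

```bash
python3 w.py w4 .042 .065
```

```text
17.8667 [0.4525 0.2914 0.2144] [1.7998e+02 7.0000e-02 1.2050e+01] 0.09385971302118538
[243 140  16  72 963] ((452.6210021972656, 295.72705078125), (82.21849060058594, 16.018396377563477), 13.495660781860352) 0.055807447440036
```

Request:
send_rows:
  rows:
    - {"dx":0,"dy":-4,"dz":20,"roll":-1.5,"jaw":-1}
    - {"dx":0,"dy":0,"dz":28,"roll":0,"jaw":-1}
    - {"dx":0,"dy":0,"dz":28,"roll":0,"jaw":-1}
    - {"dx":0,"dy":0,"dz":28,"roll":0,"jaw":-1}
    - {"dx":0,"dy":0,"dz":28,"roll":0,"jaw":-1}
    - {"dx":0,"dy":0,"dz":26,"roll":0,"jaw":-1}
    - {"dx":0,"dy":0,"dz":16,"roll":0,"jaw":-1}
    - {"dx":0,"dy":0,"dz":8,"roll":0,"jaw":-1}
    - {"dx":0,"dy":0,"dz":3,"roll":0,"jaw":1}
    - {"dx":0,"dy":0,"dz":0,"roll":0,"jaw":1}
    - {"dx":0,"dy":0,"dz":0,"roll":0,"jaw":1}
    - {"dx":0,"dy":0,"dz":0,"roll":0,"jaw":1}
  force: 40

```text
time_s: 18.92
ee_pos: [0.4526, 0.2958, 0.0308]
eef_rot: [-3.141, -0.002, 0.236]
force: [-0.1, -0.4, -0.4]
grip_width: 0.0705
grip_force: 0.0
```

Request:
send_rows:
  rows:
    - {"dx":0,"dy":0,"dz":0,"roll":0,"jaw":1}
    - {"dx":0,"dy":0,"dz":0,"roll":0,"jaw":1}
    - {"dx":0,"dy":0,"dz":0,"roll":0,"jaw":1}
    - {"dx":0,"dy":0,"dz":0,"roll":0,"jaw":1}
    - {"dx":0,"dy":0,"dz":0,"roll":0,"jaw":1}
    - {"dx":0,"dy":0,"dz":0,"roll":0,"jaw":1}
    - {"dx":0,"dy":0,"dz":0,"roll":0,"jaw":1}
    - {"dx":0,"dy":0,"dz":0,"roll":0,"jaw":1}
    - {"dx":0,"dy":0,"dz":0,"roll":0,"jaw":1}
    - {"dx":0,"dy":0,"dz":0,"roll":0,"jaw":1}
    - {"dx":0,"dy":0,"dz":0,"roll":0,"jaw":1}
    - {"dx":0,"dy":0,"dz":0,"roll":0,"jaw":1}

```text
time_s: 19.92
ee_pos: [0.452, 0.2955, 0.0295]
eef_rot: [-3.142, -0.0, 0.236]
force: [0.3, 0.2, 0.1]
grip_width: 0.0157
grip_force: 40.0
```

Request:
send_rows:
  rows:
    - {"dx":0,"dy":0,"dz":-10,"roll":0,"jaw":1}
    - {"dx":0,"dy":0,"dz":-20,"roll":0,"jaw":1}
    - {"dx":0,"dy":0,"dz":-25,"roll":0,"jaw":1}
    - {"dx":0,"dy":0,"dz":-25,"roll":0,"jaw":1}
    - {"dx":0,"dy":0,"dz":-25,"roll":0,"jaw":1}
    - {"dx":0,"dy":0,"dz":-25,"roll":0,"jaw":1}
    - {"dx":0,"dy":0,"dz":-25,"roll":0,"jaw":1}
    - {"dx":0,"dy":0,"dz":-25,"roll":0,"jaw":1}
    - {"dx":0,"dy":0,"dz":-20,"roll":0,"jaw":1}
    - {"dx":0,"dy":0,"dz":-10,"roll":0,"jaw":1}
    - {"dx":0,"dy":0,"dz":0,"roll":0,"jaw":1}

```text
time_s: 20.83
ee_pos: [0.4524, 0.2957, 0.2418]
eef_rot: [-3.141, -0.003, 0.236]
force: [-0.0, 0.0, -3.0]
grip_width: 0.0155
grip_force: 40.0
```

Run:
```python
from h import *
from scipy.optimize import least_squares
o=get_obs();print(np.round(o["ee_pos"],4),np.round(o["force"],2),o["grip_width"])
def circ(P):
    P=P[:,:2];return least_squares(lambda p:np.hypot(*(P-p[:2]).T)-p[2],[.603,.021,.067],loss="soft_l1",f_scale=.001).x.round(4)
c=dict(np.load("wrist1.npz"));W=pts(c);X,Y,Z=np.moveaxis(W,-1,0);r=np.hypot(X-.603,Y-.0216)
P=W[(Z>.152)&(Z<.164)&(r>.055)&(r<.074)&(X>.58)];print(len(P),circ(P))
L=W[(Z>.13)&(Z<.164)&(r>.0735)&(r<.082)];print(len(L),np.percentile(L[:,2],[5,50,95]))
a=np.degrees(np.arctan2(L[:,1]-.0216,L[:,0]-.603));print(np.histogram(a,np.arange(-180,181,10)))
c=camera("scene");W=pts(c);X,Y,Z=np.moveaxis(W,-1,0);r=np.hypot(X-.601,Y-.0242)
P=W[(Z>.15)&(Z<.163)&(r<.08)&(r>.055)];print(len(P),circ(P))
c=camera("side");W=pts(c);X,Y,Z=np.moveaxis(W,-1,0);r=np.hypot(X-.604,Y-.02)
P=W[(Z>.15)&(Z<.163)&(r<.073)&(r>.055)];print(len(P),circ(P))
```

```text
[0.4524 0.2957 0.2418] [-0.05  0.03 -3.03] 0.015527272332316822
1742 [0.6046 0.0212 0.0671]
616 [0.15328205 0.15442044 0.15569079]
(array([10,  0,  0,  0,  0,  0,  0,  0,  0,  0,  0,  0,  0, 51, 71, 82, 84,
       93, 39,  0,  0,  0,  0,  0,  0,  0,  0,  0,  0,  0,  0, 43, 43, 39,
       31, 30]), array([-180, -170, -160, -150, -140, -130, -120, -110, -100,  -90,  -80,
        -70,  -60,  -50,  -40,  -30,  -20,  -10,    0,   10,   20,   30,
         40,   50,   60,   70,   80,   90,  100,  110,  120,  130,  140,
        150,  160,  170,  180]))
127 [0.5982 0.0248 0.0654]
364 [0.604  0.0194 0.0674]
```

Run:
```python
from h import *
for n in("scene0","side0"):
    W=pts(dict(np.load(n+".npz")));X,Y,Z=np.moveaxis(W,-1,0)
    for a,b in((-.2,-.05),(-.05,.05),(.05,.15),(.15,.25),(.25,.4)):
        m=(Z>.17)&(Z<.5)&(Y>a)&(Y<b)&(X>.62)&(X<1)
        print(n,a,b,m.sum(),np.percentile(X[m],[1,5,50]).round(3) if m.sum()>20 else "")
```

```text
scene0 -0.2 -0.05 2032 [0.809 0.838 0.918]
scene0 -0.05 0.05 2889 [0.623 0.723 0.788]
scene0 0.05 0.15 2495 [0.758 0.766 0.818]
scene0 0.15 0.25 1457 [0.711 0.719 0.758]
scene0 0.25 0.4 4572 [0.698 0.706 0.744]
side0 -0.2 -0.05 5500 [0.735 0.807 0.865]
side0 -0.05 0.05 3986 [0.623 0.636 0.795]
side0 0.05 0.15 2183 [0.759 0.766 0.904]
side0 0.15 0.25 3841 [0.726 0.74  0.808]
side0 0.25 0.4 1665 [0.723 0.727 0.753]
```

Request:
send_rows:
  rows:
    - {"dx":0,"dy":0,"dz":0,"roll":-7,"jaw":1}
    - {"dx":0,"dy":0,"dz":0,"roll":-7,"jaw":1}
    - {"dx":0,"dy":0,"dz":0,"roll":-7,"jaw":1}
    - {"dx":0,"dy":0,"dz":0,"roll":-7,"jaw":1}
    - {"dx":0,"dy":0,"dz":0,"roll":-7,"jaw":1}
    - {"dx":0,"dy":0,"dz":0,"roll":-7,"jaw":1}
    - {"dx":0,"dy":0,"dz":0,"roll":-7,"jaw":1}
    - {"dx":0,"dy":0,"dz":0,"roll":-7,"jaw":1}
    - {"dx":0,"dy":0,"dz":0,"roll":-0.5,"jaw":1}
    - {"dx":0,"dy":0,"dz":0,"roll":0,"jaw":1}

```text
time_s: 21.77
ee_pos: [0.4517, 0.2952, 0.2381]
eef_rot: [-3.14, 0.002, 1.219]
force: [0.2, 0.0, -3.4]
grip_width: 0.0155
grip_force: 40.0
```

Request:
send_rows:
  rows:
    - {"dx":-10,"dy":12,"dz":0,"roll":0,"jaw":1}
    - {"dx":-20,"dy":23,"dz":0,"roll":0,"jaw":1}
    - {"dx":-23,"dy":26,"dz":0,"roll":0,"jaw":1}
    - {"dx":-23,"dy":26,"dz":0,"roll":0,"jaw":1}
    - {"dx":-23,"dy":26,"dz":0,"roll":0,"jaw":1}
    - {"dx":-23,"dy":26,"dz":0,"roll":0,"jaw":1}
    - {"dx":-23,"dy":26,"dz":0,"roll":0,"jaw":1}
    - {"dx":-23,"dy":26,"dz":0,"roll":0,"jaw":1}
    - {"dx":-20,"dy":23,"dz":0,"roll":0,"jaw":1}
    - {"dx":-12,"dy":15,"dz":0,"roll":0,"jaw":1}
    - {"dx":-6,"dy":7,"dz":0,"roll":0,"jaw":1}
    - {"dx":0,"dy":0,"dz":0,"roll":0,"jaw":1}

```text
time_s: 22.77
ee_pos: [0.6036, 0.0199, 0.2384]
eef_rot: [-3.14, 0.001, 1.217]
force: [-0.0, 0.5, -3.0]
grip_width: 0.0159
grip_force: 40.0
```

```bash
cat > lid.py <<'E'
from h import *
from scipy.optimize import least_squares
import sys
def circ(P,r):
    P=P[:,:2];return least_squares(lambda p:np.hypot(*(P-p[:2]).T)-r,[.603,.021],loss="soft_l1",f_scale=.001).x.round(4)
o=get_obs();print(o["time_s"],np.round(o["ee_pos"],4),np.degrees(o["eef_rot"][2]).round(1),np.round(o["force"],2),np.round(o["moment"],2))
z0=float(sys.argv[1])
for n in("scene","side"):
    c=camera(n);W=pts(c);X,Y,Z=np.moveaxis(W,-1,0);save(c,n+sys.argv[2])
    m=(abs(Z-z0-.024)<.006)&(np.hypot(X-.603,Y-.0216)<.11)
    P=W[m];h=cv2.convexHull(P[:,:2].astype(np.float32),returnPoints=False).ravel();H=P[h]
    A=np.linalg.lstsq(np.c_[P[:,:2],np.ones(len(P))],P[:,2],rcond=None)[0]
    print(n,m.sum(),"c",circ(H,.0855),"z",np.median(P[:,2]).round(4),"tilt",A[:2].round(3))
E
python3 lid.py .212 l1
```

```text
22.7667 [0.6036 0.0199 0.2384] 69.7 [-0.01  0.51 -3.03] [-0.04  0.06  0.  ]
scene 1198 c [0.6014 0.0221] z 0.233 tilt [ 0.001 -0.001]
side 1871 c [0.6033 0.0174] z 0.233 tilt [-0.001 -0.001]
```

Both cameras show the lid about 2 mm short of the rim's centre in y. I'll correct that and lower.

Request:
send_rows:
  rows:
    - {"dx":2,"dy":0,"dz":8,"roll":0,"jaw":1}
    - {"dx":0,"dy":0,"dz":10,"roll":0,"jaw":1}
    - {"dx":0,"dy":0,"dz":10,"roll":0,"jaw":1}
    - {"dx":0,"dy":0,"dz":8,"roll":0,"jaw":1}
    - {"dx":0,"dy":0,"dz":6,"roll":0,"jaw":1}
    - {"dx":0,"dy":0,"dz":5,"roll":0,"jaw":1}
    - {"dx":0,"dy":0,"dz":4,"roll":0,"jaw":1}
    - {"dx":0,"dy":0,"dz":3,"roll":0,"jaw":1}
    - {"dx":0,"dy":0,"dz":3,"roll":0,"jaw":1}
    - {"dx":0,"dy":0,"dz":0,"roll":0,"jaw":1}
  force: 25

```text
time_s: 23.7
ee_pos: [0.6039, 0.023, 0.182]
eef_rot: [-3.141, 0.0, 1.222]
force: [0.5, 1.2, -2.4]
grip_width: 0.0154
grip_force: 25.0
```

Request:
send_rows:
  rows:
    - {"dx":0,"dy":0,"dz":3,"roll":0,"jaw":1}
    - {"dx":0,"dy":0,"dz":3,"roll":0,"jaw":1}
    - {"dx":0,"dy":0,"dz":3,"roll":0,"jaw":1}
    - {"dx":0,"dy":0,"dz":0,"roll":0,"jaw":1}

```text
time_s: 24.03
ee_pos: [0.6038, 0.023, 0.1727]
eef_rot: [-3.141, 0.0, 1.222]
force: [0.3, -0.3, -1.4]
grip_width: 0.0159
grip_force: 25.0
```

```bash
python3 lid.py .143 l2
```

```text
24.0333 [0.6038 0.023  0.1727] 70.0 [ 0.33 -0.3  -1.38] [ 0.02  0.   -0.  ]
scene 1188 c [0.6017 0.0242] z 0.1672 tilt [ 0.003 -0.004]
side 1933 c [0.604  0.0194] z 0.1671 tilt [0.002 0.005]
```

Request:
send_rows:
  rows:
    - {"dx":0,"dy":0,"dz":2,"roll":0,"jaw":1}
    - {"dx":0,"dy":0,"dz":2,"roll":0,"jaw":1}
    - {"dx":0,"dy":0,"dz":1.5,"roll":0,"jaw":1}
    - {"dx":0,"dy":0,"dz":0,"roll":0,"jaw":1}
    - {"dx":0,"dy":0,"dz":0,"roll":0,"jaw":1}
  force: 5

```text
time_s: 24.55
ee_pos: [0.604, 0.023, 0.1679]
eef_rot: [-3.141, 0.0, 1.222]
force: [-0.3, 0.2, -2.1]
grip_width: 0.0162
grip_force: 5.0
```

```bash
python3 lid.py .138 l3
```

```text
24.55 [0.604  0.023  0.1679] 70.0 [-0.25  0.21 -2.1 ] [-0.04  0.04 -0.02]
scene 1201 c [0.602  0.0247] z 0.1624 tilt [ 0.006 -0.006]
side 1932 c [0.6038 0.0186] z 0.1621 tilt [0.003 0.005]
```

Nearly home. I'll open briefly so it drops, then grip again.

Request:
send_rows:
  rows:
    - {"dx":0,"dy":0,"dz":0,"roll":0,"jaw":-1}
    - {"dx":0,"dy":0,"dz":0,"roll":0,"jaw":-1}
    - {"dx":0,"dy":0,"dz":0,"roll":0,"jaw":-1}
    - {"dx":0,"dy":0,"dz":0,"roll":0,"jaw":-1}
    - {"dx":0,"dy":0,"dz":0,"roll":0,"jaw":1}
    - {"dx":0,"dy":0,"dz":0,"roll":0,"jaw":1}
    - {"dx":0,"dy":0,"dz":0,"roll":0,"jaw":1}
    - {"dx":0,"dy":0,"dz":0,"roll":0,"jaw":1}
    - {"dx":0,"dy":0,"dz":0,"roll":0,"jaw":1}
    - {"dx":0,"dy":0,"dz":0,"roll":0,"jaw":1}
    - {"dx":0,"dy":0,"dz":0,"roll":0,"jaw":1}
    - {"dx":0,"dy":0,"dz":0,"roll":0,"jaw":1}
  force: 20

```text
time_s: 25.65
ee_pos: [0.604, 0.023, 0.168]
eef_rot: [3.142, -0.0, 1.222]
force: [-0.0, -0.2, 0.1]
grip_width: 0.0158
grip_force: 20.0
```

```bash
python3 lid.py .138 l4
```

```text
25.65 [0.604 0.023 0.168] 70.0 [-0.01 -0.24  0.06] [0.04 0.01 0.03]
scene 1195 c [0.6018 0.0244] z 0.1621 tilt [ 0.003 -0.004]
side 1924 c [0.6037 0.0191] z 0.1617 tilt [0.003 0.006]
```

The weight is now on the bowl, so the lid is home. Turning clockwise (positive roll).

Request:
send_rows:
  rows:
    - {"dx":0,"dy":0,"dz":0,"roll":3,"jaw":1}
    - {"dx":0,"dy":0,"dz":0,"roll":5,"jaw":1}
    - {"dx":0,"dy":0,"dz":0,"roll":5,"jaw":1}
    - {"dx":0,"dy":0,"dz":0,"roll":5,"jaw":1}
    - {"dx":0,"dy":0,"dz":0,"roll":5,"jaw":1}
    - {"dx":0,"dy":0,"dz":0,"roll":5,"jaw":1}
    - {"dx":0,"dy":0,"dz":0,"roll":4,"jaw":1}

```text
time_s: 26.33
ee_pos: [0.604, 0.023, 0.168]
eef_rot: [-3.142, 0.0, 0.659]
force: [0.6, 0.0, -0.6]
grip_width: 0.0156
grip_force: 20.0
```

Request:
send_rows:
  rows:
    - {"dx":0,"dy":0,"dz":0,"roll":4,"jaw":1}
    - {"dx":0,"dy":0,"dz":0,"roll":5,"jaw":1}
    - {"dx":0,"dy":0,"dz":0,"roll":5,"jaw":1}
    - {"dx":0,"dy":0,"dz":0,"roll":5,"jaw":1}
    - {"dx":0,"dy":0,"dz":0,"roll":5,"jaw":1}
    - {"dx":0,"dy":0,"dz":0,"roll":5,"jaw":1}
    - {"dx":0,"dy":0,"dz":0,"roll":5,"jaw":1}
    - {"dx":0,"dy":0,"dz":0,"roll":5,"jaw":1}
    - {"dx":0,"dy":0,"dz":0,"roll":5,"jaw":1}
    - {"dx":0,"dy":0,"dz":0,"roll":4,"jaw":1}
    - {"dx":0,"dy":0,"dz":0,"roll":0,"jaw":1}

```text
time_s: 27.25
ee_pos: [0.604, 0.023, 0.168]
eef_rot: [3.141, 0.0, -0.178]
force: [1.4, -0.9, -0.2]
grip_width: 0.016
grip_force: 20.0
```

```bash
python3 lid.py .138 l5
```

```text
27.25 [0.604 0.023 0.168] -10.2 [ 1.36 -0.91 -0.22] [-0.08 -0.   -0.12]
scene 1274 c [0.6009 0.0254] z 0.1621 tilt [ 0.006 -0.005]
side 1780 c [0.6034 0.0199] z 0.1618 tilt [0.002 0.005]
```

Request:
send_rows:
  rows:
    - {"dx":0,"dy":0,"dz":0,"roll":2,"jaw":1}
    - {"dx":0,"dy":0,"dz":0,"roll":2,"jaw":1}
    - {"dx":0,"dy":0,"dz":0,"roll":2,"jaw":1}
    - {"dx":0,"dy":0,"dz":0,"roll":0,"jaw":1}

```text
time_s: 27.68
ee_pos: [0.6039, 0.0229, 0.168]
eef_rot: [3.141, 0.0, -0.279]
force: [-1.0, -1.8, 0.4]
grip_width: 0.0155
grip_force: 20.0
```

```bash
python3 -c "
from h import *
o=get_obs();print(np.degrees(o['eef_rot'][2]),o['force'],o['moment'])"
```

```text
-15.962456987562856 [-0.9848636  -1.82859064  0.4071368 ] [-0.14248624  0.13669437 -0.07350918]
```

Request:
send_rows:
  rows:
    - {"dx":0,"dy":0,"dz":0,"roll":2,"jaw":1}
    - {"dx":0,"dy":0,"dz":0,"roll":2,"jaw":1}
    - {"dx":0,"dy":0,"dz":0,"roll":0,"jaw":1}

```text
time_s: 27.93
ee_pos: [0.604, 0.0231, 0.168]
eef_rot: [-3.142, 0.0, -0.348]
force: [-0.5, -0.2, 0.7]
grip_width: 0.0158
grip_force: 20.0
```

```bash
python3 -c "
from h import *
o=get_obs();print(np.degrees(o['eef_rot'][2]),o['force'],o['moment'])"; python3 w.py w5 .18 .2; python3 lid.py .138 l6
```

```text
-19.93802446315767 [-0.48254639 -0.19848285  0.6705579 ] [-0.04409364  0.18029854 -0.0073131 ]
27.9333 [0.604  0.0231 0.168 ] [-180.      0.    -19.94] 0.01575793285822973
[  0   0  50  24 845] ((758.0388793945312, 86.18985748291016), (27.159496307373047, 5.1444268226623535), 85.27288818359375) 0.18687175027126837
[ 237  178   35  129 3706] ((606.73681640625, 22.174869537353516), (18.670644760131836, 77.2978744506836), 72.55046844482422) 0.19412648190278903
27.9833 [0.604  0.0231 0.1679] -19.8 [-0.49 -0.73  0.52] [ 0.03  0.13 -0.03]
scene 1297 c [0.6016 0.0253] z 0.162 tilt [ 0.003 -0.002]
side 1756 c [0.6034 0.0206] z 0.1617 tilt [0.002 0.006]
```

Request:
send_rows:
  rows:
    - {"dx":0,"dy":0,"dz":0,"roll":2,"jaw":1}
    - {"dx":0,"dy":0,"dz":0,"roll":2,"jaw":1}
    - {"dx":0,"dy":0,"dz":0,"roll":0,"jaw":1}

```text
time_s: 28.33
ee_pos: [0.604, 0.023, 0.1679]
eef_rot: [3.141, -0.0, -0.419]
force: [0.1, -1.3, 0.4]
grip_width: 0.0159
grip_force: 20.0
```

```bash
python3 -c "
from h import *
o=get_obs();print(np.degrees(o['eef_rot'][2]),o['force'],o['moment'])"
```

```text
-23.994498567388764 [ 0.13563036 -1.30078204  0.41402425] [-0.08077942  0.10437204 -0.00824061]
```

Request:
send_rows:
  rows:
    - {"dx":0,"dy":0,"dz":0,"roll":2,"jaw":1}
    - {"dx":0,"dy":0,"dz":0,"roll":2,"jaw":1}
    - {"dx":0,"dy":0,"dz":0,"roll":0,"jaw":1}

```text
time_s: 28.58
ee_pos: [0.6039, 0.0226, 0.168]
eef_rot: [3.141, -0.0, -0.488]
force: [-2.1, -4.0, 1.7]
grip_width: 0.0163
grip_force: 20.5
```

```bash
python3 -c "
from h import *
o=get_obs();print(np.degrees(o['eef_rot'][2]),o['force'],o['moment'],o['grip_width'])"; python3 w.py w6 .18 .2
```

```text
-27.950732602475487 [-2.09599969 -3.96843534  1.69298838] [-0.80547741  0.37199131  0.41717224] 0.016278584799538035
28.5833 [0.6039 0.0226 0.168 ] [ 1.7995e+02 -1.0000e-02 -2.7950e+01] 0.016278584799538035
[   0    0   43   58 1380] ((761.7294311523438, 70.82278442382812), (5.641097068786621, 36.07733917236328), 20.341716766357422) 0.1867170733351865
[ 236  178   37  129 3691] ((606.5012817382812, 21.464439392089844), (19.234451293945312, 76.92979431152344), 64.42778778076172) 0.19404766428844872
```

The stop is felt at about -26° (0.42 Nm of counter-moment). Releasing and raising.

Request:
send_rows:
  rows:
    - {"dx":0,"dy":0,"dz":0,"roll":0,"jaw":-1}
    - {"dx":0,"dy":0,"dz":0,"roll":0,"jaw":-1}
    - {"dx":0,"dy":0,"dz":0,"roll":0,"jaw":-1}
    - {"dx":0,"dy":0,"dz":0,"roll":0,"jaw":-1}
    - {"dx":0,"dy":0,"dz":0,"roll":0,"jaw":-1}
    - {"dx":0,"dy":0,"dz":-8,"roll":0,"jaw":-1}
    - {"dx":0,"dy":0,"dz":-20,"roll":0,"jaw":-1}
    - {"dx":0,"dy":0,"dz":-25,"roll":0,"jaw":-1}
    - {"dx":0,"dy":0,"dz":-25,"roll":0,"jaw":-1}
    - {"dx":0,"dy":0,"dz":-20,"roll":0,"jaw":-1}
    - {"dx":0,"dy":0,"dz":0,"roll":0,"jaw":-1}
    - {"dx":0,"dy":0,"dz":0,"roll":0,"jaw":-1}

```text
time_s: 29.63
ee_pos: [0.6042, 0.0231, 0.2671]
eef_rot: [-3.141, -0.002, -0.488]
force: [-0.4, 0.2, -1.7]
grip_width: 0.0923
grip_force: 0.0
```

```bash
python3 lid.py .138 l7; python3 w.py w7 .18 .2
```

```text
29.6333 [0.6042 0.0231 0.2671] -28.0 [-0.39  0.23 -1.7 ] [0.08 0.13 0.  ]
scene 1391 c [0.6009 0.0251] z 0.162 tilt [ 0.003 -0.005]
side 1892 c [0.6037 0.021 ] z 0.1618 tilt [0.001 0.003]
29.7333 [0.6036 0.0231 0.265 ] [ 1.7996e+02  8.0000e-02 -2.7990e+01] 0.09389056610516232
[   0    0  154   79 1831] ((775.9627685546875, 79.51822662353516), (115.8316421508789, 44.809104919433594), 71.73464965820312) 0.19006972053906515
[ 244  152   22   93 1641] ((603.7410888671875, 22.586240768432617), (15.97321891784668, 83.19279479980469), 65.00379943847656) 0.19404765847726504
```

View pics/sidel7.png

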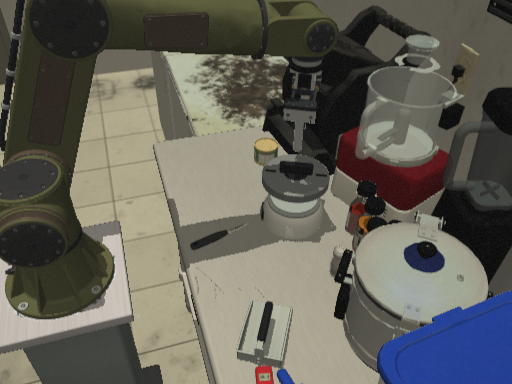

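View pics/w7.png

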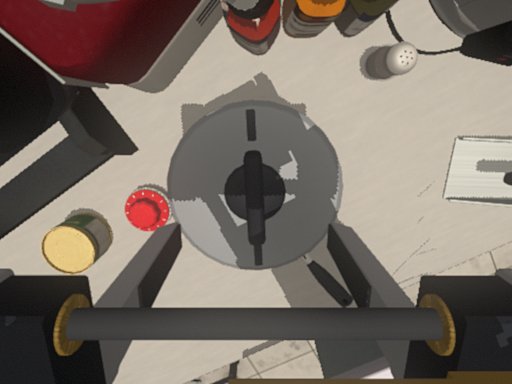

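The lid is centred, level and at the home height, with the bar at -25° against the stop. The mover is flat at (265,330) and the bystanders are in place.

```bash
python3 -c "
from station import *
print(hand_in())"
```

```text
the job is handed in; nothing more can be done
None
```

I handed in the job at about 30 s of robot time, and every step appears done: all five onion halves are in the bowl, the empty mover is flat on the table, and the lid is home and turned clockwise to its stop, with the other things undisturbed. The hand-in gave no verdict back.

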